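# Release the ratchet and lay the tilt board flat

### The job

The small plywood tilt board is propped up on its ratchet. Press the pawl's red thumb pad all the way down, so that the pawl stays lifted free of the ratchet wheel, then push the board down by its yellow edge until it lies fully flat on its stops. Only press and push with the fingertips: grasp or lift nothing, do not raise the board, leave the modelling tool, paint bottle and tape roll where they are, and finish with the robot clear.

Things in the scene. Friction and masses are not known exactly. Their poses are not given: they have to be found in the camera images.
- tilt_rest: Fixed grey steel fixture carrying board and pawl; place and yaw vary. Origin: on the bench under the board's hinge axis, mid-width of the board. +x from hinge to the board's free (yellow) edge, y along the hinge axis, z up. Base plate x -125 to 175, y -83 to 118, 12 mm thick. Ratchet wheel (80 mm across) and pawl lie beside the board at y = +98; the pawl's pad is at the -x end.
- board_hinge (a point): Fixed point on the board's hinge axis, mid-width, 56 mm above the bench; the axis runs along y of tilt_rest.
- tilt_board (a joint): Board tilt, rad: 0 = flat on its stops (hard stop), positive = free edge raised; starts about 0.79 to 0.86. Plywood, 12 mm thick, 144 mm wide, 12 to 170 mm from the hinge axis; a black nose mould, 39 mm high, is fixed on it 42 to 110 mm from the axis. Stiff hinge: stays where left; 3 to 8 N at the edge pushes it down once the pawl is free. Engaged, the ratchet stops it going down.
- board_push (a point): Middle of the yellow strip (32 x 144 mm, long side along the hinge axis) at the board's free edge, on its upper face: 154 mm from the hinge axis, 6 mm above the board's mid-plane, which passes through the axis. Moves in an arc about board_hinge; 62 mm above the bench when flat. Own z: the board's upward normal; own x: from hinge to free edge.
- pawl (a joint): Pawl rocker, rad: 0 = engaged in the teeth, 0.27 = fully free (hard stop). No spring: its stiff friction pivot holds it wherever it is left. Beyond about 0.2 it clears the teeth.
- pawl_pad (a point): Centre of the top of the pawl's red ribbed thumb pad, 30 x 28 mm, 104 mm above the bench when engaged. The rocker's pivot lies 50 mm from it towards the wheel, 87 mm above the bench. Pressed straight down it gives with about 2 to 4 N and meets its hard stop after about 13 mm; open space below it.
- modelling_tool: Loose slim wooden modelling tool, 14 x 170 x 9 mm, lying on the bench; origin at the centre of its underside. Bystander.
- paint_bottle: Loose ochre paint bottle with black cap, 36 mm diameter, 101 mm tall, standing; origin at the centre of its underside. Bystander.
- blue_tape: Loose roll of blue tape, 100 mm across, 24 mm tall, lying flat; origin at the centre of its underside. Bystander.

How it is judged (in metres and radians):
On the way, in this order (a step that is already met when the one before it is completed fails the run):
1. the pawl is pressed free (beyond 0.2 rad) while the board is still up (above 0.6 rad) (value of joint pawl above 0.2 rad and value of joint tilt_board above 0.6 rad), for 0.2 s.
2. the board is pushed down flat (value of joint tilt_board below 0.035 rad), for 0.2 s.
At the end, for the whole second after the job is handed in: The board lies flat on its stops (tilt under 0.035 rad, about 5 mm at its edge) and at rest, after the pawl had been pressed free; the three bystanders stand within 20 mm of where they were, the bottle upright (value of joint tilt_board below 0.035 rad and velocity of joint tilt_board between -0.05 and 0.05 rad/s and distance of each of modelling_tool, paint_bottle, blue_tape from where it was at the start of the episode below 0.02 m and linear speed of each of modelling_tool, paint_bottle, blue_tape below 0.02 m/s and angle between paint_bottle's own z axis and vertical below 0.2 rad); the robot touches nothing.
It fails at once if the board is lifted (tilt beyond 0.93 rad) (value of joint tilt_board above 0.93 rad).
It fails at once if the modelling tool is moved by more than 20 mm or lifted (distance of modelling_tool from where it was at the start of the episode above 0.02 m).
It fails at once if the paint bottle is moved by more than 20 mm or lifted (distance of paint_bottle from where it was at the start of the episode above 0.02 m).
It fails at once if the tape roll is moved by more than 20 mm or lifted (distance of blue_tape from where it was at the start of the episode above 0.02 m).
It also fails if it takes over 38 s, if anything falls off the work surface, if the arm or the gripper's body presses on something with over 40 N, if the wrist force passes 120 N, or if a joint passes its speed limit or range.

### The arm

A 6-joint arm with a two-finger parallel gripper is mounted at the origin on a cart in front of the work surface, level with it; the furniture and walls round the work are solid. World frame = base frame: x ahead of the robot, y to its left, z up, the work surface at z = 0. Lengths are in mm, angles in rad, forces in N, time in s.
With the tool pointing down it reaches from about 350 to 875 mm from the base axis. Payload 4.2 kg.
Tool frame: the origin (TCP) lies at the very end of the fingers, on their centre line; the grasp point (between the pads) lies 19 mm behind it; z points along the fingers, y is the line along which they close (so a half turn about z gives the same grasp; the last joint's range is limited). The gripper opens to 85 mm and grips with 20 to 120 N. Pads are 22 mm wide; open, the fingers measure 114 mm over their backs; the gripper's body (76 mm by 85 mm) begins 54 mm behind the grasp point. The pads swing forward as they close: fully open they stand 13 mm farther back than shut.
Start: joints at [1.362, 0.385, 0.008, 0, -1.194, -0.259], TCP at [281.794, 557.846, 231.312] pointing down, gripper open.
Joint ranges: [-3.14, 3.14], [-1.21, 2.06], [-1.07, 1.41], [-3.16, 2.05], [-2.99, -0.16], [-3.1, 3.1]. Speed limits (rad/s): [2.79, 2.79, 3.14, 3.14, 3.14, 3.14].

### API

Orientations are given as a rotation vector (axis times angle).
In Python, from bench import * gives the robot as it stands.
- The arm moves only by the tool jog_arm, never from a script. Its argument "increments" is a list of rows, each a list of 7 numbers: the finger opening in m, from 0 to 0.0854, then the shift along the tool's x, y, z in m, then the turn, a rotation vector about the tool's x, y, z in units of 5 degrees (1.0 is 5 degrees). A call has 1 to 10 rows; each row shifts and turns the commanded pose from where the row before left it, along the tool's axes as they then stand; what a row does not reach is not made up. A row lasts 1/12 s, in which the tool goes at most 41.7 mm and 7.16 degrees, less where a joint would pass 70% of its speed; a pose out of reach is approached as far as the arm can. A call is refused whole if a number of a shift passes 0.0417 or a number of a turn 1, either way. A call with a gripper value outside its range is refused whole. The fingers move at their own pace and stop on an object; "newtons" is the grip in N (left out, the last holds). Time passes only in rows, so rows that do not move let the fingers close. It gives the time, the measured TCP pose, the force, the opening and the grip force at its end, in the units of the state.
- sense(): the state, without advancing time (a new reading comes with each control period).
- read_camera(name): name is "side" or "top"; returns a dict with "image" (480x640x3 uint8, red, green, blue), "mtx" (3x3 intrinsics, pixels), "k1" (the pictures are not rectified: a ray, as slopes to the right and down, at radius r is drawn at 1 + k1 r^2 times it, then the intrinsics apply), "R" (3x3) and "t" (3): a world point X has camera coordinates R X + t. Camera axes: x right, y down, z forward; pixel columns grow to the right and rows downward; lengths in mm; the calibration is good to about 2 mm. A picture is of the moment at which its call begins. There is no depth.
- job_done(): hands the job in; it is judged then, once.
The state is a dict: "time": time; "joints": joint angles; "joint_vel": joint speeds; "joint_efforts": joint torques, N m; "ee_pos": TCP position; "eef_rot": TCP orientation; "force": force on the tool from outside, world axes, zero at the start; "torque": the same for the moment, N m; "finger_gap": finger opening in mm; "grasp_force": force on a finger pad.
Only numpy, scipy, OpenCV 4.12 (cv2) and the standard library are available. Lean on these libraries where they do the work, as an engineer would, in place of code of your own. Each camera call takes 0.05 s, during which the arm holds its last target. There are 200 camera calls.

## Working session

There is one attempt and no reset: what is moved stays moved. The work goes in short steps, Python scripts to look and compute and a tool call to move; the robot and the scene stay as the last step left them, time stands still between calls to the robot, and variables do not carry over. Pictures are saved under pics/ and viewed, at most 10 in all, crops included, and the job is handed in when it is done.

Besides the shell and the picture viewer there is one more tool, called after "Emit:" in YAML: its name, and indented under it one key for each argument. jog_arm: Moves the arm, as the interface text tells. Its arguments: {"type":"object","properties":{"increments":{"type":"array","items":{"type":"array","items":{"type":"number"}}},"newtons":{"type":"number"}},"required":["increments"]}

```bash
mkdir -p pics; python3 - <<'E'
from bench import *
import cv2
for n in ("side","top"):
    c=read_camera(n); cv2.imwrite(f"pics/{n}0.png",c["image"][:,:,::-1]); print(n,c["mtx"].round(1).tolist(),c["k1"],(-c["R"].T@c["t"]).round(0),c["R"].round(2).tolist())
s=sense();print(s["time"],s["ee_pos"],s["eef_rot"],s["finger_gap"])
E
```

```text
side [[446.2, 0.0, 317.5], [0.0, 446.2, 238.9], [0.0, 0.0, 1.0]] -0.0922949308616415 [ 571. -732.  444.] [[1.0, 0.04, 0.01], [0.02, -0.35, -0.93], [-0.03, 0.93, -0.35]]
top [[439.1, 0.0, 314.8], [0.0, 439.1, 236.9], [0.0, 0.0, 1.0]] -0.008001535079385426 [409. 134. 929.] [[-0.02, -1.0, 0.0], [-0.99, 0.02, -0.15], [0.15, -0.0, -0.99]]
0.1 [281.57702968 557.40611018 230.34224144] [ 3.05417072e+00 -7.27926940e-01 -5.62190838e-04] 85.80903600183731
```

View pics/side0.png

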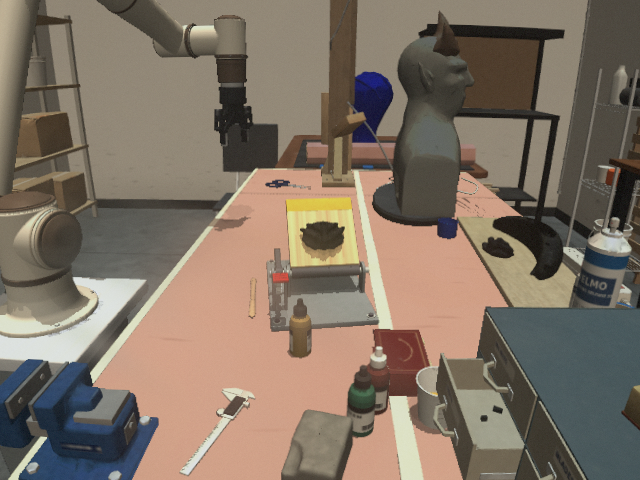

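View pics/top0.png

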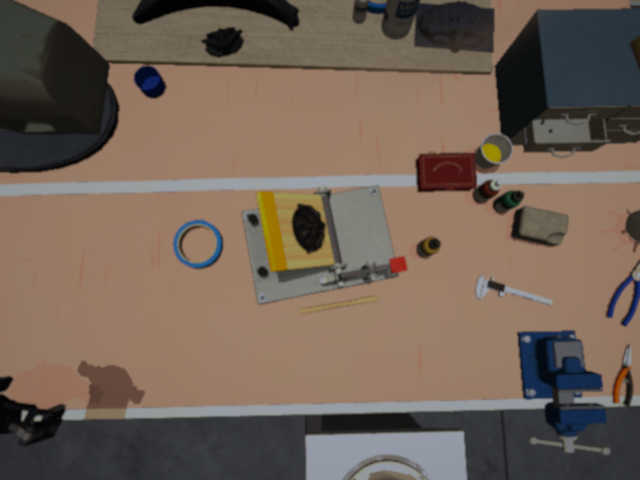

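The side view shows the red pad at about (280,277) and the yellow edge at (320,205). In the top view the pad is at (398,264) and the strip runs from (263,192) to (275,270). The bottle is at (430,246), the tool at (340,305) and the tape at (198,244).

```bash
cat > h.py <<'E'
from bench import *
import cv2, numpy as np
def ray(c,px):
    d=np.array([c["k1"],0,0,0,0.])
    u=cv2.undistortPoints(np.array([[px]],float),c["mtx"],d)[0,0]
    # first-order model equals cv2 radial k1
    v=c["R"].T@np.array([u[0],u[1],1]); return -c["R"].T@c["t"],v/np.linalg.norm(v)
def plane(c,px,z):
    o,v=ray(c,px); return o+v*(z-o[2])/v[2]
def tri(a,pa,b,pb):
    o1,v1=ray(a,pa);o2,v2=ray(b,pb)
    s=np.linalg.lstsq(np.c_[v1,-v2],o2-o1,rcond=None)[0]
    p,q=o1+v1*s[0],o2+v2*s[1]; return (p+q)/2,np.linalg.norm(p-q)
def blob(c,lo,hi,box):
    x0,y0,x1,y1=box; h=cv2.cvtColor(c["image"],cv2.COLOR_RGB2HSV)
    m=np.zeros(h.shape[:2],np.uint8); m[y0:y1,x0:x1]=cv2.inRange(h,lo,hi)[y0:y1,x0:x1]
    n,l,st,ce=cv2.connectedComponentsWithStats(m); k=1+np.argmax(st[1:,4])
    cn=max(cv2.findContours((l==k).astype(np.uint8),0,2)[0],key=cv2.contourArea)
    return ce[k],st[k],cv2.boxPoints(cv2.minAreaRect(cn))
E
python3 - <<'E'
from h import *
S=read_camera("side");T=read_camera("top")
red=((0,190,120),(6,255,255)); yel=((22,200,120),(30,255,255))
for nm,(lo,hi),bs,bt in (("pad",red,(260,260,300,300),(380,245,415,285)),("yel",yel,(275,190,365,222),(245,180,300,280))):
    a=blob(S,lo,hi,bs);b=blob(T,lo,hi,bt)
    print(nm,a[0],a[1],a[2].tolist(),b[0],b[1],b[2].tolist(),tri(S,a[0],T,b[0]))
    if nm=="pad": print("pad plane104",plane(T,b[0],104))
for k,p in dict(tape=(198,244),bottle=(432,244),toolA=(300,311),toolB=(378,298)).items(): print(k,plane(T,p,24 if k=="tape" else 100 if k=="bottle" else 5).round(0))
for p in ((376,187),(262,302),(244,209)): print("corner",plane(T,p,12).round(0))
a=S["image"][180:350,230:400];b=T["image"][170:320,230:450]
cv2.imwrite("pics/s1.png",cv2.resize(a[:,:,::-1],None,fx=3.5,fy=3.5,interpolation=2)); cv2.imwrite("pics/t1.png",cv2.resize(b[:,:,::-1],None,fx=3.6,fy=3.6,interpolation=2))
E
```

```text
Traceback (most recent call last):
  File "h.py", line 17, in blob
    n,l,st,ce=cv2.connectedComponentsWithStats(m); k=1+np.argmax(st[1:,4])
                                                       ~~~~~~~~~^^^^^^^^^^
ValueError: attempt to get argmax of an empty sequence
```

```bash
cat > m.py <<'E'
from h import *
S=read_camera("side");T=read_camera("top")
for I,p in ((S,(280,277)),(T,(398,264)),(S,(320,205)),(T,(266,225))): print(cv2.cvtColor(I["image"],cv2.COLOR_RGB2HSV)[p[1],p[0]])
red=((0,160,100),(8,255,255)); yel=((20,215,100),(32,255,255))
for nm,(lo,hi),bs,bt in (("pad",red,(260,260,300,300),(380,245,415,285)),("yel",yel,(275,190,365,222),(245,180,300,280))):
    try:
        a=blob(S,lo,hi,bs);b=blob(T,lo,hi,bt)
        print(nm,a[0],a[1],a[2].round(1).tolist(),b[0],b[1],b[2].round(1).tolist(),tri(S,a[0],T,b[0]))
        if nm=="pad": print("pad plane104",plane(T,b[0],104))
    except ValueError as e: print(nm,e)
for k,p in dict(tape=(198,244),bottle=(432,244),toolA=(300,311),toolB=(378,298)).items(): print(k,plane(T,p,24 if k=="tape" else 100 if k=="bottle" else 5).round(0))
for p in ((376,187),(262,302),(244,209)): print("corner",plane(T,p,12).round(0))
a=S["image"][180:350,230:400];b=T["image"][170:320,230:450]
cv2.imwrite("pics/s1.png",cv2.resize(a[:,:,::-1],None,fx=3.5,fy=3.5,interpolation=2)); cv2.imwrite("pics/t1.png",cv2.resize(b[:,:,::-1],None,fx=3.6,fy=3.6,interpolation=2))
E
python3 m.py
```

```text
[  3 166 197]
[  2 207 153]
[ 25 170 222]
[ 27 255 156]
pad [280.37931034 276.65517241] [273 273  16   8  87] [[272.5, 274.0], [287.5, 272.8999938964844], [288.0, 279.0], [273.0, 280.20001220703125]] [397.81990521 264.34597156] [390 257  17  16 211] [[389.0, 259.0], [404.0, 256.0], [406.70001220703125, 269.5], [391.70001220703125, 272.5]] (array([479.46037046, -24.20567577, 102.64032424]), np.float64(2.987696731261852))
pad plane104 [477.86626975 -24.15509534 104.        ]
yel attempt to get argmax of an empty sequence
tape [536. 374.  24.]
bottle [516. -92. 100.]
toolA [394. 165.   5.]
toolB [417.   2.   5.]
corner [653.  -3.  12.]
corner [414. 243.  12.]
corner [611. 280.  12.]
```

View pics/t1.png

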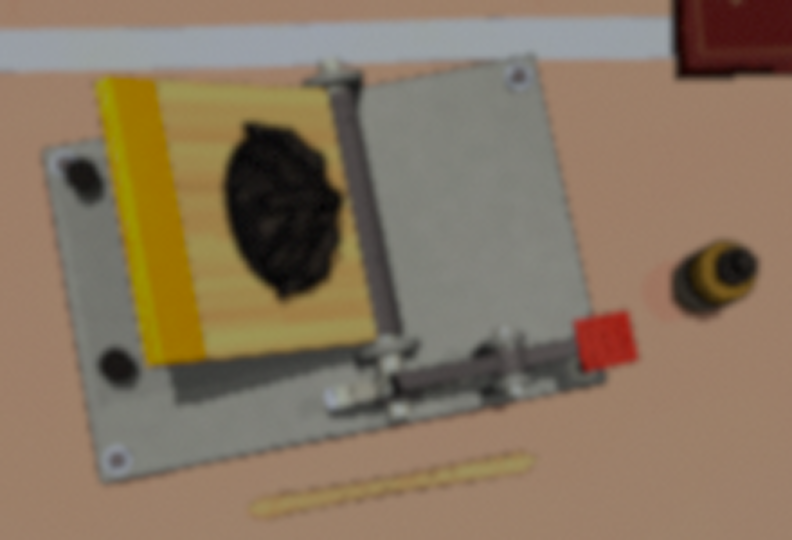

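View pics/s1.png

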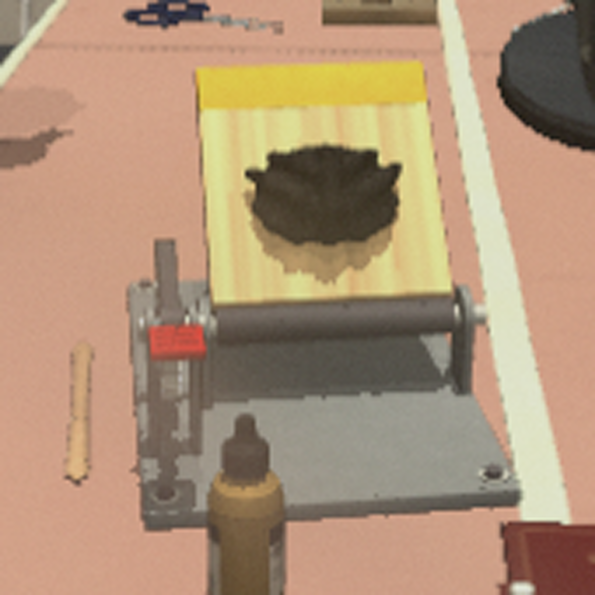

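The crops give the base-plate corners. In full-image pixels they are about (242,212.5), (258.6,304), (378.6,186) and (398,275.6). The pad is clear of the bottle.

```bash
cat > f.py <<'E'
from h import *
T=read_camera("top");S=read_camera("side")
L=np.array([[175,-83],[175,118],[-125,-83],[-125,118]],float)
W=np.array([plane(T,p,12)[:2] for p in ((242,212.5),(258.6,304.2),(378.6,185.8),(398,275.6))])
l=L-L.mean(0);w=W-W.mean(0)
yaw=np.arctan2((l[:,0]*w[:,1]-l[:,1]*w[:,0]).sum(),(l*w).sum())
R=np.array([[np.cos(yaw),-np.sin(yaw)],[np.sin(yaw),np.cos(yaw)]])
o=W.mean(0)-R@L.mean(0)
print("yaw",np.degrees(yaw),"o",o,"res",(W-(L@R.T+o)).round(1).tolist())
print("pad local",R.T@(np.array([478.5,-24.2])-o))
# top edge corners of strip: triangulate
for n,ps,pt in (("far y+",(230+197/3.5,180+68/3.5),(230+148/3.6,170+364/3.6)),("y-",(230+421/3.5,180+62/3.5),(230+98/3.6,170+78/3.6))):
    p,e=tri(S,ps,T,pt); q=R.T@(p[:2]-o); print(n,p.round(1),e.round(1),q.round(1),np.arctan2(p[2]-56,q[0]))
np.savez("fix.npz",R=R,o=o)
s=sense(); r=cv2.Rodrigues(s["eef_rot"])[0]; print(np.degrees(np.arctan2(r[1,1],r[0,1])), s["time"], r.round(3).tolist())
E
python3 f.py
```

```text
yaw 99.99435667548968 o [554.29611559  99.45880481] res [[-2.0, -1.8], [2.0, -1.5], [-2.2, 0.1], [2.2, 3.1]]
pad local [-108.62775891   96.10702961]
far y+ [466.9 207.5 178.2] 3.7 [121.6  67.3] 0.7877275488362556
y- [607.4 230.7 177.8] 4.1 [120.1 -75.1] 0.7924425014900689
-116.80437649943359 0.4 [[0.893, -0.451, -0.0], [-0.451, -0.893, -0.0], [-0.0, 0.0, -1.0]]
```

Emit:
jog_arm:
  increments:
    - [0,0,0,0,0,0,1]
    - [0,0,0,0,0,0,1]
    - [0,0,0,0,0,0,1]
    - [0,0,0,0,0,0,1]
    - [0,0,0,0,0,0,1]
    - [0,0,0,0,0,0,1]
    - [0,0,0,0,0,0,1]
    - [0,0,0,0,0,0,1]
    - [0,0,0,0,0,0,1]
    - [0,0,0,0,0,0,1]
  newtons: 20

```text
time: 1.23
ee_pos: [281.8, 557.8, 231.3]
eef_rot: [2.458, -1.957, -0.0]
force: [-0.1, -0.1, 0.0]
finger_gap: -0.0
grasp_force: 0.0
```

Emit:
jog_arm:
  increments:
    - [0,0.02,-0.0058,0,0,0,0.64]
    - [0,0.038,-0.0058,0,0,0,0]
    - [0,0.038,-0.0058,0,0,0,0]
    - [0,0.038,-0.0058,0,0,0,0]
    - [0,0.038,-0.0058,0,0,0,0]
    - [0,0.038,-0.0058,0,0,0,0]
    - [0,0.038,-0.0058,0,0,0,0]
    - [0,0.038,-0.0058,0,0,0,0]
    - [0,0.038,-0.0058,0,0,0,0]
    - [0,0.038,-0.0058,0,0,0,0]

```text
time: 2.07
ee_pos: [402.9, 210.2, 231.7]
eef_rot: [-2.406, 2.018, -0.0]
force: [0.8, -0.2, -0.4]
finger_gap: 0.0
grasp_force: 0.0
```

Emit:
jog_arm:
  increments:
    - [0,0.038,-0.0058,0,0,0,0]
    - [0,0.038,-0.0058,0,0,0,0]
    - [0,0.038,-0.0058,0,0,0,0]
    - [0,0.038,-0.0058,0,0,0,0]
    - [0,0.038,-0.0058,0,0,0,0]
    - [0,0.038,-0.0058,0,0,0,0]
    - [0,0.02,0,0.03,0,0,0]
    - [0,0,0,0.03,0,0,0]
    - [0,0,0,0.03,0,0,0]
    - [0,0,0,0,0,0,0]

```text
time: 2.9
ee_pos: [475.9, -27.6, 136.2]
eef_rot: [2.397, -2.017, -0.013]
force: [-0.2, -0.4, 0.2]
finger_gap: -0.2
grasp_force: 0.0
```

Emit:
jog_arm:
  increments:
    - [0,0,-0.003,0.014,0,0,0]
    - [0,0,0,0,0,0,0]
    - [0,0,0,0,0,0,0]

```text
time: 3.15
ee_pos: [483.6, -25.5, 128.3]
eef_rot: [-2.407, 2.018, -0.001]
force: [0.4, -1.0, 1.0]
finger_gap: 0.2
grasp_force: 0.0
```

```bash
python3 - <<'E'
from h import *
S=read_camera("side");T=read_camera("top");print(sense()["ee_pos"])
a=cv2.resize(S["image"][210:320,230:340],(550,550));b=cv2.resize(T["image"][210:320,340:390+60],(250*1,250))
cv2.imwrite("pics/s2.png",np.hstack([a,cv2.copyMakeBorder(b,0,300,0,0,0)])[:,:,::-1])
E
```

```text
[483.95293357 -25.30088586 128.91938844]
```

View pics/s2.png

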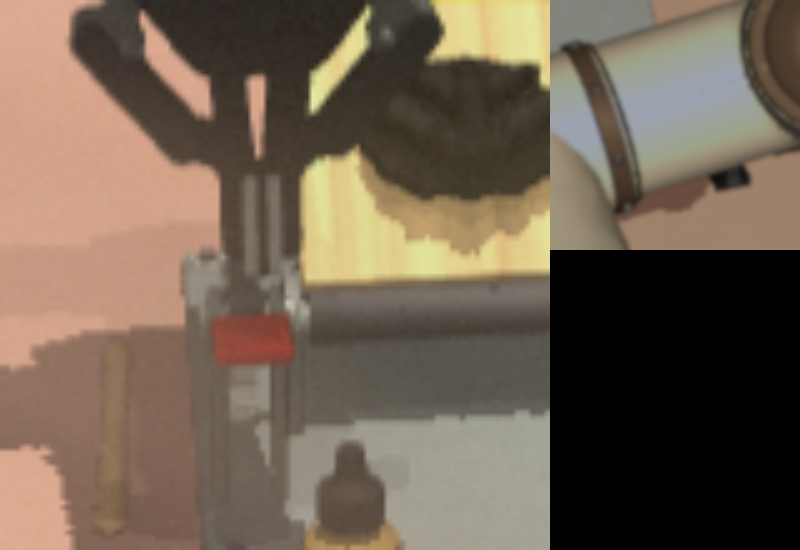

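In the side crop the closed fingers (column 261) hang above the red pad (column 253), about 3 mm off in x. I'll correct that and press.

Emit:
jog_arm:
  increments:
    - [0,0.002,0.004,0.01,0,0,0]
    - [0,0,0,0.01,0,0,0]
    - [0,0,0,0.004,0,0,0]
    - [0,0,0,0.002,0,0,0]
    - [0,0,0,0.002,0,0,0]
    - [0,0,0,0,0,0,0]

```text
time: 3.75
ee_pos: [479.8, -28.7, 100.1]
eef_rot: [-2.407, 2.019, -0.002]
force: [0.1, -2.8, 2.6]
finger_gap: -0.0
grasp_force: 1.6
```

Emit:
jog_arm:
  increments:
    - [0,0,0,0.002,0,0,0]
    - [0,0,0,0.002,0,0,0]
    - [0,0,0,0.002,0,0,0]
    - [0,0,0,0,0,0,0]

```text
time: 4.08
ee_pos: [480.1, -28.4, 93.5]
eef_rot: [-2.406, 2.019, -0.002]
force: [0.3, -2.9, 3.0]
finger_gap: -0.0
grasp_force: 1.6
```

Contact made and the pad is giving at about 3 N. I'll press on to the stop.

Emit:
jog_arm:
  increments:
    - [0,0,0,0.001,0,0,0]
    - [0,0,0,0.001,0,0,0]
    - [0,0,0,0,0,0,0]
    - [0,0,0,0,0,0,0]

```text
time: 4.42
ee_pos: [480.1, -28.4, 91.7]
eef_rot: [-2.406, 2.018, -0.002]
force: [-0.3, -4.5, 4.8]
finger_gap: 0.3
grasp_force: 2.8
```

Emit:
jog_arm:
  increments:
    - [0,0,0,0.001,0,0,0]
    - [0,0,0,0.001,0,0,0]
    - [0,0,0,0,0,0,0]

```text
time: 4.67
ee_pos: [480.4, -28.4, 91.3]
eef_rot: [-2.407, 2.017, -0.003]
force: [-2.4, -2.6, 16.3]
finger_gap: -0.1
grasp_force: 8.0
```

Hard stop reached at 16 N. Next I'll lift and move over the yellow strip.

Emit:
jog_arm:
  increments:
    - [0,0,0,-0.01,0,0,0]
    - [0,0,0,-0.038,0,0,0]
    - [0,0,0,-0.038,0,0,0]
    - [0,0,0,-0.038,0,0,0]
    - [0,-0.035,-0.016,0,0,0,0]
    - [0,-0.035,-0.016,0,0,0,0]
    - [0,-0.035,-0.016,0,0,0,0]
    - [0,-0.035,-0.016,0,0,0,0]
    - [0,-0.035,-0.016,0,0,0,0]
    - [0,-0.034,-0.015,0,0,0,0]

```text
time: 5.5
ee_pos: [536.1, 196.7, 212.3]
eef_rot: [2.407, -2.019, -0.003]
force: [1.0, -0.5, 0.5]
finger_gap: -0.3
grasp_force: 0.0
```

Emit:
jog_arm:
  increments:
    - [0,0,0,0,0,0,0]
    - [0,0,0,0,0,0,0]

```text
time: 5.67
ee_pos: [536.0, 196.3, 211.5]
eef_rot: [2.408, -2.015, -0.004]
force: [-0.9, -0.5, 0.1]
finger_gap: 0.2
grasp_force: 0.0
```

```bash
python3 - <<'E'
from h import *
S=read_camera("side");T=read_camera("top");p=sense()["ee_pos"];f=np.load("fix.npz");print(p,f["R"].T@(p[:2]-f["o"]))
cv2.imwrite("pics/s3.png",np.hstack([cv2.resize(S["image"][150:300,230:380],(400,400)),cv2.resize(T["image"][170:320,240:390],(400,400))])[:,:,::-1])
E
```

```text
[535.8000705  193.99619513 212.24231536] [96.31278181  1.80828935]
```

View pics/s3.png

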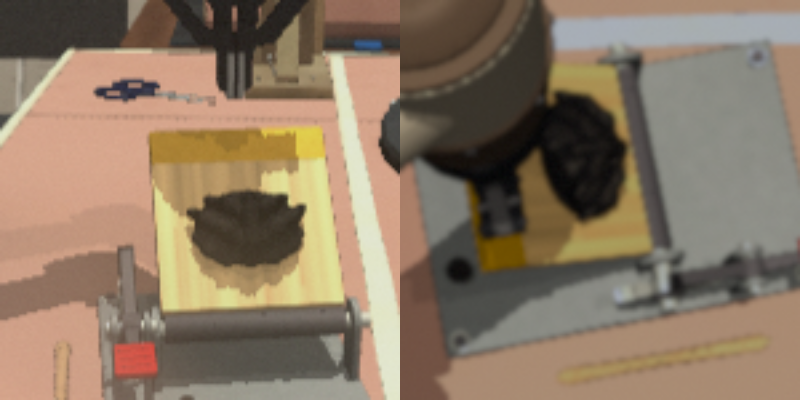

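The tip is above mid-strip, the pad is visibly down and the board is still up. Now I'll lower it to contact and follow the arc.

Emit:
jog_arm:
  increments:
    - [0,0,0,0.02,0,0,0]
    - [0,0,0,0.012,0,0,0]
    - [0,0,0,0.005,0,0,0]
    - [0,-0.003,0,0.003,0,0,0]
    - [0,-0.003,0,0.003,0,0,0]
    - [0,-0.003,0,0.003,0,0,0]
    - [0,0,0,0,0,0,0]

```text
time: 6.35
ee_pos: [534.9, 202.3, 167.3]
eef_rot: [2.405, -2.019, 0.0]
force: [0.2, -2.9, 0.1]
finger_gap: -0.3
grasp_force: 1.1
```

Emit:
jog_arm:
  increments:
    - [0,-0.005,0,0.006,0,0,0]
    - [0,-0.005,0,0.006,0,0,0]
    - [0,-0.005,0,0.006,0,0,0]
    - [0,0,0,0,0,0,0]

```text
time: 6.68
ee_pos: [532.5, 218.6, 148.3]
eef_rot: [-2.407, 2.018, 0.001]
force: [1.1, -0.3, -0.3]
finger_gap: -0.0
grasp_force: 0.1
```

```bash
python3 - <<'E'
from h import *
S=read_camera("side");T=read_camera("top");s=sense();p=s["ee_pos"];f=np.load("fix.npz");print(p,f["R"].T@(p[:2]-f["o"]),s["force"])
cv2.imwrite("pics/s4.png",np.hstack([cv2.resize(S["image"][150:300,230:380],(400,400)),cv2.resize(T["image"][170:320,240:390],(400,400))])[:,:,::-1])
E
```

```text
[532.87885305 218.80904701 149.05431879] [121.25607572   0.37887721] [0.10743856 0.38953008 0.60174265]
```

View pics/s4.png

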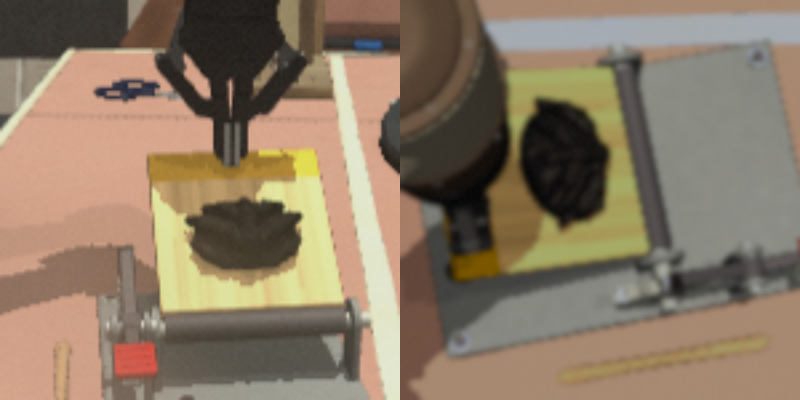

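The board is coming down with the tip on the strip, so I'll continue along the arc.

Emit:
jog_arm:
  increments:
    - [0,-0.002,0,0.006,0,0,0]
    - [0,-0.003,0,0.006,0,0,0]
    - [0,-0.004,0,0.007,0,0,0]
    - [0,-0.004,0,0.007,0,0,0]
    - [0,-0.003,0,0.0075,0,0,0]
    - [0,-0.003,0,0.0075,0,0,0]
    - [0,-0.002,0,0.0075,0,0,0]
    - [0,-0.002,0,0.0075,0,0,0]

```text
time: 7.45
ee_pos: [529.6, 241.8, 93.4]
eef_rot: [-2.404, 2.016, -0.001]
force: [0.9, 2.3, 4.3]
finger_gap: 0.0
grasp_force: 2.1
```

Emit:
jog_arm:
  increments:
    - [0,-0.002,0,0.008,0,0,0]
    - [0,-0.001,0,0.008,0,0,0]
    - [0,-0.001,0,0.006,0,0,0]
    - [0,0,0,0.004,0,0,0]
    - [0,0,0,0,0,0,0]

```text
time: 7.87
ee_pos: [526.7, 243.1, 65.6]
eef_rot: [2.403, -2.017, -0.002]
force: [-0.0, -0.2, 0.9]
finger_gap: 0.2
grasp_force: 0.0
```

Emit:
jog_arm:
  increments:
    - [0,0,0,0.002,0,0,0]
    - [0,0,0,0.002,0,0,0]
    - [0,0,0,0,0,0,0]

```text
time: 8.12
ee_pos: [526.7, 243.2, 62.4]
eef_rot: [2.404, -2.018, -0.001]
force: [-0.4, -0.1, 0.2]
finger_gap: 0.1
grasp_force: 0.0
```

Emit:
jog_arm:
  increments:
    - [0,0,0,0.001,0,0,0]
    - [0,0,0,0.001,0,0,0]
    - [0,0,0,0,0,0,0]
    - [0,0,0,0,0,0,0]

```text
time: 8.45
ee_pos: [527.0, 243.3, 62.1]
eef_rot: [2.405, -2.018, -0.001]
force: [-4.2, -0.8, 7.7]
finger_gap: 0.3
grasp_force: 3.8
```

Emit:
jog_arm:
  increments:
    - [0,0,0,0.001,0,0,0]
    - [0,0,0,0.001,0,0,0]
    - [0,0,0,0,0,0,0]
    - [0,0,0,0,0,0,0]

```text
time: 8.78
ee_pos: [527.1, 243.3, 61.9]
eef_rot: [2.406, -2.017, 0.0]
force: [-6.6, -1.7, 17.0]
finger_gap: 0.1
grasp_force: 8.6
```

The tip stays at z = 62 while the force rises to 17 N, so the board is on its stops. I'll retreat straight up.

Emit:
jog_arm:
  increments:
    - [0,0,0,-0.004,0,0,0]
    - [0,0,0,-0.01,0,0,0]
    - [0,0,0,-0.03,0,0,0]
    - [0,0,0,-0.035,0,0,0]
    - [0,0,0,-0.035,0,0,0]
    - [0,-0.038,0,-0.02,0,0,0]
    - [0,-0.038,0.02,0,0,0,0]
    - [0,-0.038,0.02,0,0,0,0]
    - [0,-0.038,0.02,0,0,0,0]
    - [0,0,0,0,0,0,0]

```text
time: 9.62
ee_pos: [441.6, 383.8, 193.0]
eef_rot: [-2.412, 2.011, 0.001]
force: [0.4, -0.2, 0.4]
finger_gap: 0.0
grasp_force: 0.0
```

```bash
python3 - <<'E'
from h import *
S=read_camera("side");T=read_camera("top");print(sense()["ee_pos"],sense()["force"])
cv2.imwrite("pics/s5.png",np.hstack([cv2.resize(S["image"][150:370,180:400],(400,400)),cv2.resize(T["image"][120:340,180:460],(400,314),).copy() if 0 else cv2.resize(T["image"][110:390,170:450],(400,400))])[:,:,::-1])
E
```

```text
[443.81256197 380.42247227 192.69532177] [0.47280818 0.48677201 0.21053245]
```

View pics/s5.png

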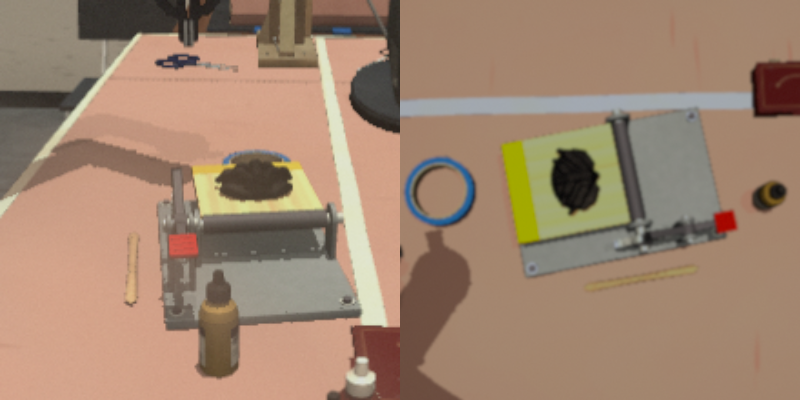

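The board lies flat, the bystanders haven't moved, and the robot is clear.

```bash
python3 -c "
from bench import *
print(job_done())"
```

```text
the job is handed in; nothing more can be done
None
```

I pressed the pawl down to its hard stop, pushed the board flat onto its stops and backed the robot clear at about 9.6 s; in the last pictures the tool, bottle and tape had not moved, and the job is handed in, though no verdict came back.

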